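# Clamp a casting mould with the fold-away crank of a small screw press

## Robot

A 6-joint arm with a two-finger parallel gripper is mounted at the origin on the work surface. World frame = base frame: x ahead of the robot, y to its left, z up, the work surface at z = 0. Lengths are in mm, angles in rad, forces in N, time in s.
With the tool pointing down it reaches from about 275 to 1000 mm from the base axis. Payload 8.4 kg.
Tool frame: the origin (TCP) lies on the mounting face of the last link; the fingertips stand 173 mm ahead of it and the grasp point (between the pads) lies 155 mm ahead of it; z points along the fingers, y is the line along which they close (so a half turn about z gives the same grasp; the last joint's range is limited). The gripper opens to 85 mm and grips with 20 to 120 N. Pads are 22 mm wide; open, the fingers measure 114 mm over their backs; the gripper's body (76 mm by 85 mm) begins 54 mm behind the grasp point. The pads swing forward as they close: fully open they stand 13 mm farther back than shut.
Start: joints at [1.337, 0.353, 1.633, -0, 1.155, -0.002], TCP at [143.58, 608.288, 404.681] pointing down, gripper open.
Joint ranges: [-2.63, 2.63], [-0.92, 2.1], [0.06, 2.66], [-1.3, 4.44], [0, 2.69], [-3.02, 3.02]. Speed limits (rad/s): [2.22, 2.22, 2.79, 3.14, 3.14, 3.14].

## Interface

Orientations are given as [roll, pitch, yaw] about the fixed x, y, z axes, in that order (R = Rz(yaw) Ry(pitch) Rx(roll)).
In Python, from rig import r gives the robot as it stands.
- The arm moves only by the tool apply_moves, never from a script. Its argument "deltas" is a list of rows, each an object with "claw": the gripper command: -1 is fully open, 1 is shut, values between are in proportion; "delta_pos": the shift along the tool's x, y, z in cm, a list of three; "yaw": the turn about the tool's z in rad. In form: [{"claw": claw, "delta_pos": [tx, ty, tz], "yaw": yaw}, ...]. A call has 1 to 8 rows; each row shifts and turns the commanded pose from where the row before left it, along the tool's axes as they then stand; what a row does not reach is not made up. A row lasts 1/8 s, in which the tool goes at most 62.5 mm and 10.7 degrees, less where a joint would pass 70% of its speed; a pose out of reach is approached as far as the arm can. A call with a gripper value outside its range is refused whole. The fingers move at their own pace and stop on an object; "grip_force" is the grip in N (left out, the last holds). Time passes only in rows, so rows that do not move let the fingers close. It gives the time, the measured TCP pose, the force, the opening and the grip force at its end, in the units of the state.
- r.sense(): the state, without advancing time (a new reading comes with each control period).
- r.grab_frame(name): name is "scene" or "top"; returns a dict with "img" (400x640x3 uint8, blue, green, red), "z_map" (400x640 float32, mm along the optical axis (not along the pixel's ray), 0 where there is no reading), "fx", "fy", "cx", "cy" (pixels), "eye" and "rotation" of the camera in the world. Camera axes: x right, y up, looking along -z (the intrinsics and any distortion apply to the point x, -y, -z); pixel columns grow to the right and rows downward; lengths in mm; the calibration is good to about 2 mm. A picture is of the moment at which its call begins.
- r.sign_off(): hands the job in; it is judged then, once.
The state is a dict: "clock": time; "qpos": joint angles; "qvel": joint speeds; "joint_efforts": joint torques, N m; "eef_pos": TCP position; "tcp_rot": TCP orientation; "contact_force": force on the tool from outside, world axes, zero at the start; "wrist_torque": the same for the moment, N m; "opening": opening from 0.0 (shut) to 1.0 (fully open); "grasp_force": force on a finger pad.
Only numpy, scipy, OpenCV 4.12 (cv2) and the standard library are available. Lean on these libraries where they do the work, as an engineer would, in place of code of your own. Each camera call takes 0.05 s, during which the arm holds its last target. There are 200 camera calls.

## Task

Flip up the folded handle on the mould press's handwheel and use it to wind the pressing plate down, clockwise from above, until it clamps the rubber mould firmly: cranking should take about one and two thirds times the force of running free, not much over that, or the mould is crushed. Then fold the handle back down flat into the wheel and let go, leaving the mould clamped and everything else on the table as it was.

Things in the scene. Friction and masses are not known exactly. Their poses are not given: they have to be found in the camera images.
- wheel (a joint): Handwheel on top of the press, dished aluminium, 125 mm across, upright axis. Value in rad, grows clockwise seen from above; wheel and plate go down 12 mm a turn. Starts at 0 to 2.2; the plate meets the mould after 1.4 to 7 rad more. Running free it takes 0.38 N m (8 N along the handle's path in motion), steadily more once the plate is on the mould. The screw stays where it is left.
- grip (a joint): Hinge of the fold-away handle: 0 folded flat in the dish, lying from its hinge inwards over the wheel's middle; 1.57 standing upright against its stop. A stiff hinge (0.05 N m) that stays where it is left, no latch. The handle is a black sleeve, 18 mm thick, that spins freely on its shank, from 10 to 58 mm from the hinge axis.
- wheel_center (a point): Middle of the wheel, on its axis, on the floor of the dish. The floor is flat, 54 mm in radius; the rim round it is 8 mm wide and stands 10 mm higher.
- grip_hinge (a point): Axis of the handle's hinge, between two small lugs (21 mm over both, tops 16 mm above the floor of the dish), 46 mm from the wheel's axis and 11 mm above the floor of the dish; it goes round with the wheel. The hinge axis is level and square to the line from wheel_center to grip_hinge.
- grip_end (a point): Free end of the handle, on its axis, 58 mm from the hinge axis. Folded it lies 12 mm past the wheel's middle and 11 mm above the floor of the dish; upright it stands 58 mm above the hinge.
- plate: Pressing plate, aluminium, 110 x 120 x 16 mm, with the screw on it, under the crosshead of the press (a grey iron press, base 150 x 210 mm, crosshead top at 180 mm, fixed to the table). Origin: centre of its underside. The dish floor of the wheel lies 127 mm above that.
- mould: Two-part rubber mould, 92 x 104 mm, with a plywood board on top, lying in the press on a packing board of varying thickness; some 60 mm high in all. Origin: centre of its underside. From first touch the crank grows 1 N stiffer for each 0.16 rad: 13 N in motion (about 0.85 rad past first touch) is right, over 15 N too tight. Read at rest between steps, the drag is lower: 4 to 5 N free, 9 N clamped.
- paint_a: Dropper bottle of paint, 25 mm thick, 81 mm high, standing near the press; leave alone. Origin: centre of its underside.
- paint_b: Another such dropper bottle near the press; leave alone.
- paint_c: Another such dropper bottle near the press; leave alone.
- figure: Small figure on a cork painting grip, 34 mm thick, 100 mm high, near the press; leave alone. Origin: centre of its underside.
- primer: Spray can, 65 mm thick, 192 mm high, far left; leave alone. Origin: centre of its underside.
- jar: Glass jar, 90 mm thick, 110 mm high, left; leave alone. Origin: centre of its underside.
- brush: Brush lying on the table, 170 mm long, right; leave alone.
- rinse_cup: Glass, 68 mm wide, 80 mm high, far right; leave alone. Origin: centre of its underside.

How it is judged:
By the outcome, as a careful person would: the job done as asked, in the order asked, and still so for the second after the job is handed in, with the robot touching nothing.
It also fails if it takes over 72 s, if anything falls off the work surface, if the arm or the gripper's body presses on something with over 40 N, if the wrist force passes 120 N, or if a joint passes its speed limit or range.

## Working session

There is one attempt and no reset: what is moved stays moved. The work goes in short steps, Python scripts to look and compute and a tool call to move; the robot and the scene stay as the last step left them, time stands still between calls to the robot, and variables do not carry over. Pictures are saved under pics/ and viewed, at most 10 in all, crops included, and the job is handed in when it is done.

Besides the shell and the picture viewer there is one more tool, called after ">>>" by a JSON object that holds its "method" and its "body". apply_moves: Moves the arm, as the interface text tells. Its arguments: {"type":"object","properties":{"deltas":{"type":"array"},"grip_force":{"type":"number"}},"required":["deltas"]}

```bash
mkdir -p pics; ls; cat > h.py <<'E'
import numpy as np,cv2
from rig import r
def px2w(f,u,v,z=None,plane=None):
    d=np.array([(u-f["cx"])/f["fx"],-(v-f["cy"])/f["fy"],-1.0])
    R=np.array(f["rotation"]);
    if R.shape!=(3,3):
        from scipy.spatial.transform import Rotation as Ro
        R=Ro.from_euler('xyz',R).as_matrix()
    e=np.array(f["eye"]);w=R@d
    if plane is not None: return e+w*(plane-e[2])/w[2]
    return e+w*(f["z_map"][int(v),int(u)] if z is None else z)
E
python3 - <<'E'
from h import *
for n in("scene","top"):
    f=r.grab_frame(n); print(n,{k:v for k,v in f.items() if k not in("img","z_map")})
    cv2.imwrite(f"pics/{n}0.png",f["img"]); np.savez(f"{n}0.npz",**f)
print(r.sense())
E
```

```text
pics
scene {'fx': 395.1754659070587, 'fy': 395.1754659070587, 'cx': 326.4296356632177, 'cy': 194.29688947162776, 'eye': array([ 952.45406134, -726.34460817,  745.22182892]), 'rotation': array([ 0.99745265, -0.01065883,  0.5568054 ])}
top {'fx': 401.4287803079906, 'fy': 401.4287803079906, 'cx': 316.6735848079035, 'cy': 200.56385543344786, 'eye': array([ 294.98889709,    4.0674401 , 1516.99141573]), 'rotation': array([ 0.14412414,  0.00368008, -1.55991275])}
{'clock': 0.1, 'qpos': array([ 1.33659229e+00,  3.53583606e-01,  1.63405766e+00, -1.95633057e-05,
        1.15521324e+00, -2.42129523e-03]), 'qvel': array([ 0.00119039, -0.0012751 , -0.0014422 , -0.00129151, -0.00111876,
        0.00018996]), 'joint_efforts': array([-5.35876734e-05, -6.06357908e+01, -3.42816281e+01,  3.05671665e-05,
        3.98965189e-03,  1.72372819e-05]), 'eef_pos': array([143.53724455, 608.07632604, 404.03457754]), 'tcp_rot': array([-3.14033077e+00,  1.48327701e-05,  2.90981783e+00]), 'contact_force': array([-0.03824612,  0.3172685 , -0.45649303]), 'wrist_torque': array([0.03921644, 0.04230201, 0.0006337 ]), 'grasp_force': 0.0, 'opening': 1.001842090147521}
```

View pics/scene0.png

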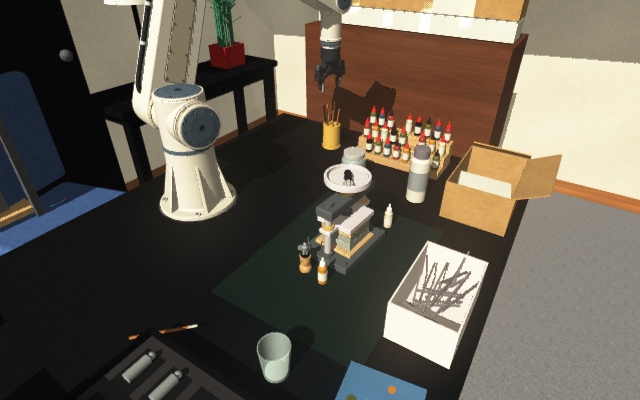

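View pics/top0.png

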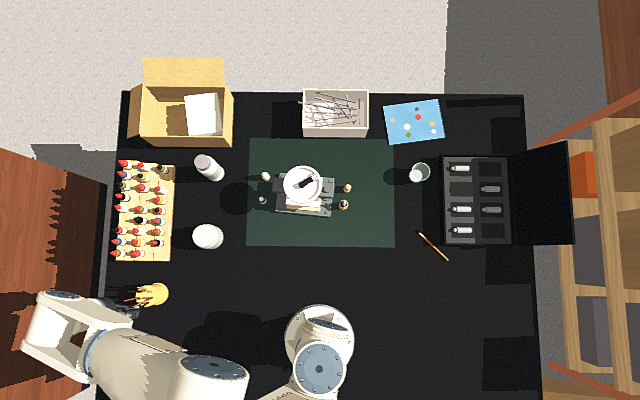

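The scene view shows the press with its wheel near (348,178). In the top view the wheel is at (303,184), with bottles and the figure around it at (265,176), (262,200), (347,188) and (343,205). I'll enlarge both.

```bash
python3 - <<'E'
from h import *
t=dict(np.load("top0.npz"));s=dict(np.load("scene0.npz"))
a=cv2.resize(t["img"][155:220,250:360],None,fx=5,fy=5,interpolation=cv2.INTER_CUBIC)
b=cv2.resize(s["img"][155:205,310:390],None,fx=7,fy=7,interpolation=cv2.INTER_CUBIC)[:,:550]
b=cv2.copyMakeBorder(b,0,max(0,0),0,max(0,550-b.shape[1]),cv2.BORDER_CONSTANT)
cv2.imwrite("pics/topc.png",a);cv2.imwrite("pics/scc.png",b)
for n,u,v in[("ctr",303,184),("wheelrimL",285,184),("bot1",265,176),("bot2",262,200),("b3",347,188),("fig",343,205),("primer",205,160),("jar",207,236)]: print(n,px2w(t,u,v).round(0))
# rim points: pixels with world z in wheel range
vv,uu=np.mgrid[150:225,250:360]
P=np.array([px2w(t,u,v) for u,v in zip(uu.ravel(),vv.ravel())])
m=(P[:,2]>185)&(np.hypot(P[:,0]-px2w(t,303,184)[0],P[:,1]-px2w(t,303,184)[1])<90)
print(np.histogram(P[m][:,2],bins=np.arange(185,290,4)))
Q=P[m];print(Q.min(0),Q.max(0),Q.shape)
z=np.percentile(Q[:,2],90)
(c,rad)=cv2.minEnclosingCircle(Q[Q[:,2]>190][:,:2].astype(np.float32));print(c,rad,z)
E
```

```text
ctr [533.  55. 245.]
wheelrimL [534. 114. 238.]
bot1 [597. 205.  56.]
bot2 [506. 212.  61.]
b3 [554. -99.  64.]
fig [489. -84.  72.]
primer [621. 390. 195.]
jar [370. 393. 115.]
(array([ 34,  30,   3,   0,   0,   0,   0,   1,  56, 370, 287, 131, 150,
        80,  56,  10,   1,   0,   0,   0,   0,   0,   0,   0,   0,   0]), array([185, 189, 193, 197, 201, 205, 209, 213, 217, 221, 225, 229, 233,
       237, 241, 245, 249, 253, 257, 261, 265, 269, 273, 277, 281, 285,
       289]))
[473.39261281 -30.10323028 185.08953076] [595.31780498 145.05961805 249.31010494] (1209, 3)
(532.8272705078125, 57.50439453125) 87.85787963867188 237.88880051573136
```

View pics/topc.png

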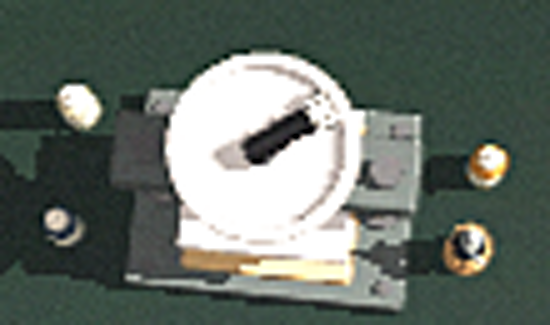

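View pics/scc.png

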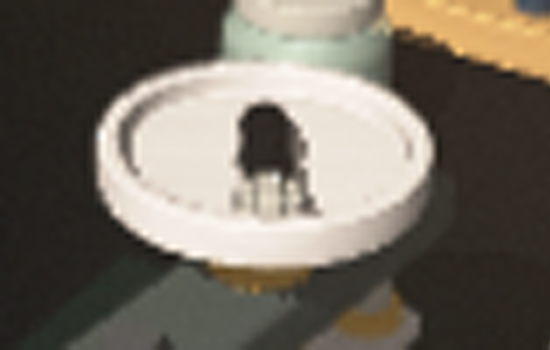

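The top crop shows the wheel centred at about (263,148), with the handle running from the lugs at (322,108) to its free end near (246,155). The scene crop shows the handle folded, with its hinge towards the camera. Next I'll refine this with both cameras.

```bash
python3 - <<'E'
from h import *
t=dict(np.load("top0.npz"));s=dict(np.load("scene0.npz"))
# wheel depth: floor median, rim
U=lambda x,k,o:(x+.5)/k-.5+o
c=(U(263,5,250),U(147.5,5,155))
zs=lambda f,pts:[px2w(f,u,v).round(1).tolist() for u,v in pts]
print("floor top",zs(t,[(294,186),(300,176),(302,194),(308,190)]))
print("floor scene",zs(s,[(335,176),(340,182),(360,176),(365,180)]))
for Z in(230,235,240): print(Z,px2w(t,*c,plane=Z).round(1), "R",[np.linalg.norm(px2w(t,U(x,5,250),U(147.5,5,155),plane=Z)-px2w(t,*c,plane=Z)).round(1) for x in(165,361)])
# scene rim ellipse: left 97, right 434 (widest at v~150), top 58
L=px2w(s,U(97,7,310),U(150,7,155),plane=235);Rr=px2w(s,U(434,7,310),U(150,7,155),plane=235);print("scene ctr",((L+Rr)/2).round(1),np.linalg.norm(L-Rr))
# dark handle pixels in top, on plane floor+~18
g=t["img"].max(2)[170:200,288:320];vv,uu=np.where(g<75)
k=np.hypot(uu+288-c[0],vv+170-c[1])<15; p=np.array([px2w(t,u+288,v+170,plane=240)[:2] for u,v in zip(uu[k],vv[k])])
m=p.mean(0);w,V=np.linalg.eigh(np.cov(p.T));d=V[:,1];print(len(p),m,"axis deg",np.degrees(np.arctan2(d[1],d[0])),"ext",((p-m)@d).min(),((p-m)@d).max(),np.sqrt(w)*4)
cc=px2w(t,*c,plane=235)[:2];print("sleeve mean rel centre",m-cc)
E
```

```text
floor top [[530.3, 85.7, 222.1], [563.7, 66.6, 223.2], [504.0, 59.1, 222.0], [516.8, 39.5, 226.1]]
floor scene [[502.2, 50.1, 223.4], [527.6, 32.5, 222.2], [557.3, 86.0, 223.3], [577.4, 75.6, 222.8]]
230 [535.4  58.6 230. ] R [np.float64(63.9), np.float64(63.9)]
235 [534.5  58.4 235. ] R [np.float64(63.7), np.float64(63.6)]
240 [533.6  58.2 240. ] R [np.float64(63.4), np.float64(63.4)]
scene ctr [539.2  50.3 235. ] 123.75549233059105
75 [540.67255792  49.08874801] axis deg 122.79071059368552 ext -23.264202352611896 23.531972876282413 [19.74567002 55.31212526]
sleeve mean rel centre [ 6.16331065 -9.29987376]
```

>>> {"method": "apply_moves", "body": {"deltas": [{"claw": 0, "delta_pos": [0, 0, -3], "yaw": 0}, {"claw": 0, "delta_pos": [0, 0, -4], "yaw": 0}]}}

```text
clock: 0.35
eef_pos: [143.5, 607.9, 474.0]
tcp_rot: [-3.138, -0.0, 2.91]
contact_force: [0.2, 0.7, 0.4]
opening: 0.6
grasp_force: 0.0
```

>>> {"method": "apply_moves", "body": {"deltas": [{"claw": 0, "delta_pos": [-4, -3.5, 0], "yaw": 0}, {"claw": 0, "delta_pos": [-4, -3.5, 0], "yaw": 0}, {"claw": 0, "delta_pos": [-4, -3.5, 0], "yaw": 0}, {"claw": 0, "delta_pos": [-4, -3.5, 0], "yaw": 0}, {"claw": 0, "delta_pos": [-4, -3.5, 0], "yaw": 0}, {"claw": 0, "delta_pos": [-4, -3.5, 0], "yaw": 0}, {"claw": 0, "delta_pos": [-4, -3.5, 0], "yaw": 0}, {"claw": 0, "delta_pos": [-4, -3.5, 0], "yaw": 0}]}}

```text
clock: 1.35
eef_pos: [391.3, 260.7, 474.6]
tcp_rot: [3.142, -0.0, 2.91]
contact_force: [0.6, 0.7, -0.6]
opening: 0.499
grasp_force: 0.0
```

>>> {"method": "apply_moves", "body": {"deltas": [{"claw": 0, "delta_pos": [-4, -3.5, 0], "yaw": 0}, {"claw": 0, "delta_pos": [-4, -3.5, 0], "yaw": 0}, {"claw": 0, "delta_pos": [-4, -3.5, 0], "yaw": 0.15}, {"claw": 0, "delta_pos": [0, 0, 0], "yaw": 0.15}, {"claw": 0, "delta_pos": [0, 0, 0], "yaw": 0.15}, {"claw": 0, "delta_pos": [0, 0, 0], "yaw": 0.15}, {"claw": 0, "delta_pos": [0, 0, 0], "yaw": 0.15}, {"claw": 0, "delta_pos": [0, 0, 0], "yaw": 0}]}}

```text
clock: 2.35
eef_pos: [483.3, 132.4, 474.4]
tcp_rot: [-3.141, -0.0, 2.161]
contact_force: [0.0, -0.5, 0.5]
opening: 0.494
grasp_force: 0.0
```

```bash
cat >> h.py <<'E'
def proj(f,P):
    from scipy.spatial.transform import Rotation as Ro
    q=(np.atleast_2d(P)-f["eye"])@Ro.from_euler('xyz',f["rotation"]).as_matrix()
    return np.c_[f["cx"]+f["fx"]*q[:,0]/-q[:,2], f["cy"]-f["fy"]*q[:,1]/-q[:,2]]
def mv(x,y,z,yaw=None):
    "tool-frame delta (cm, rad) from measured pose to a world TCP"
    s=r.sense();p=s["eef_pos"];a=s["tcp_rot"][2];d=np.array([x,y,z])-p;c,n=np.cos(a),np.sin(a)
    print("now",p.round(1),"yaw %.3f"%a,"F",s["contact_force"].round(1),"op",round(float(s["opening"]),3),"t",s["clock"])
    print("delta cm",(np.array([c*d[0]+n*d[1],n*d[0]-c*d[1],-d[2]])/10).round(2),"yaw",None if yaw is None else round(a-yaw,3))
E
python3 - <<'E'
from h import *
s=dict(np.load("scene0.npz"))
a=np.linspace(0,2*np.pi,90);q=proj(s,np.c_[534.8+62.5*np.cos(a),58.4+62.5*np.sin(a),0*a+233])
q=(q-[310,155]+.5)*7-.5
print(q.min(0),q.max(0),"seen 97..434, top 58")
mv(536.7,55.4,440,2.143)
E
```

```text
[96.98923252 61.63080284] [435.37149086 231.41880154] seen 97..434, top 58
now [483.3 132.4 474.4] yaw 2.161 F [ 0.  -0.5  0.5] op 0.494 t 2.35
delta cm [-9.37  0.16  3.44] yaw 0.018
```

>>> {"method": "apply_moves", "body": {"deltas": [{"claw": 0, "delta_pos": [-4.6, 0.1, 0], "yaw": 0.018}, {"claw": 0, "delta_pos": [-4.7, 0, 0], "yaw": 0}, {"claw": 0, "delta_pos": [0, 0, 3], "yaw": 0}, {"claw": 0, "delta_pos": [0, 0, 2], "yaw": 0}, {"claw": 0, "delta_pos": [0, 0, 0], "yaw": 0}], "grip_force": 20}}

```text
clock: 2.98
eef_pos: [534.6, 55.1, 423.2]
tcp_rot: [-3.139, -0.002, 2.144]
contact_force: [-0.1, -0.0, -0.1]
opening: 0.499
grasp_force: 0.0
```

```bash
python3 - <<'E'
from h import *
mv(536.7,55.4,400,2.143)
f=r.grab_frame("scene");cv2.imwrite("pics/a.png",cv2.resize(f["img"][100:220,290:410],None,fx=5,fy=5,interpolation=cv2.INTER_CUBIC))
E
```

```text
now [534.6  55.1 423.2] yaw 2.144 F [-0.1 -0.  -0.1] op 0.499 t 2.975
delta cm [-0.09  0.19  2.32] yaw 0.001
```

View pics/a.png

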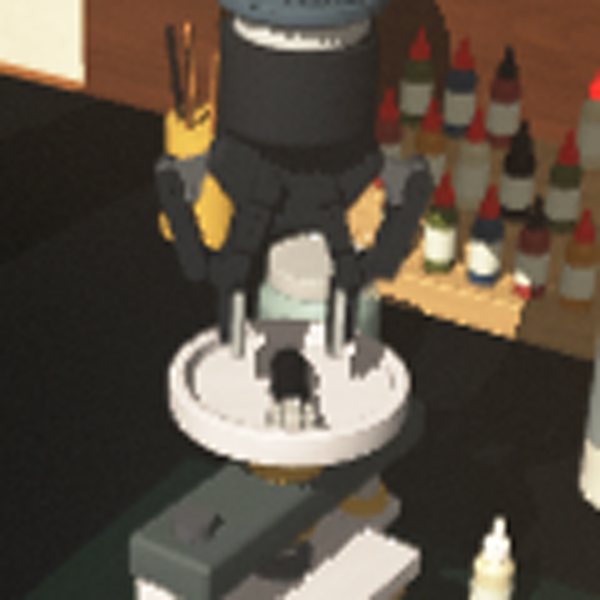

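The fingers stand either side of the handle, at about x=236 and x=338, with the handle at x≈290. I'll descend and close gently.

>>> {"method": "apply_moves", "body": {"deltas": [{"claw": 0, "delta_pos": [-0.05, 0.15, 1.2], "yaw": 0}, {"claw": 0, "delta_pos": [0, 0, 1.0], "yaw": 0}, {"claw": 0, "delta_pos": [0, 0, 0], "yaw": 0}, {"claw": 0.5, "delta_pos": [0, 0, 0], "yaw": 0}, {"claw": 0.8, "delta_pos": [0, 0, 0], "yaw": 0}, {"claw": 0.8, "delta_pos": [0, 0, 0], "yaw": 0}, {"claw": 0.8, "delta_pos": [0, 0, 0], "yaw": 0}, {"claw": 0.8, "delta_pos": [0, 0, 0], "yaw": 0}], "grip_force": 20}}

```text
clock: 4.03
eef_pos: [536.7, 55.6, 402.9]
tcp_rot: [3.141, 0.0, 2.142]
contact_force: [0.7, -0.1, 2.9]
opening: 0.199
grasp_force: 21.0
```

>>> {"method": "apply_moves", "body": {"deltas": [{"claw": 0.8, "delta_pos": [-0.08, 0, -0.83], "yaw": 0}, {"claw": 0.8, "delta_pos": [-0.24, 0, -0.8], "yaw": 0}, {"claw": 0.8, "delta_pos": [-0.39, 0, -0.74], "yaw": 0}, {"claw": 0.8, "delta_pos": [-0.53, 0, -0.65], "yaw": 0}]}}

```text
clock: 4.53
eef_pos: [543.4, 45.1, 433.4]
tcp_rot: [-3.141, -0.0, 2.142]
contact_force: [-0.1, 0.1, -3.6]
opening: 0.193
grasp_force: 19.6
```

>>> {"method": "apply_moves", "body": {"deltas": [{"claw": 0.8, "delta_pos": [-0.65, 0, -0.53], "yaw": 0}, {"claw": 0.8, "delta_pos": [-0.74, 0, -0.39], "yaw": 0}, {"claw": 0.8, "delta_pos": [-0.8, 0, -0.24], "yaw": 0}, {"claw": 0.8, "delta_pos": [-0.83, 0, -0.08], "yaw": 0}, {"claw": 0.8, "delta_pos": [-0.1, 0, 0], "yaw": 0}, {"claw": 0.8, "delta_pos": [0, 0, 0], "yaw": 0}]}}

```text
clock: 5.28
eef_pos: [560.5, 18.7, 445.3]
tcp_rot: [3.141, 0.001, 2.141]
contact_force: [0.2, -0.1, -0.1]
opening: 0.102
grasp_force: 0.1
```

```bash
python3 - <<'E'
from h import *
mv(559.7,19.7,445)
f=r.grab_frame("scene");cv2.imwrite("pics/b.png",cv2.resize(f["img"][100:220,290:410],None,fx=5,fy=5,interpolation=cv2.INTER_CUBIC))
E
```

```text
now [560.5  18.7 445.3] yaw 2.141 F [ 0.2 -0.1 -0.1] op 0.102 t 5.275
delta cm [ 0.12 -0.01  0.03] yaw None
```

View pics/b.png

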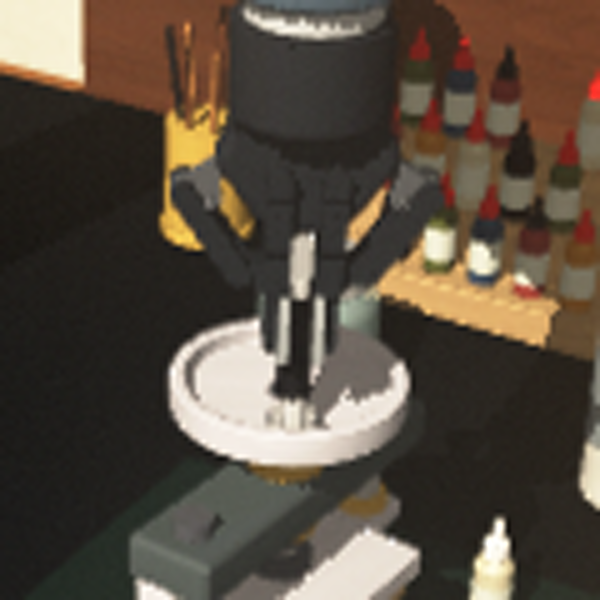

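The handle slipped out of the pads part-way up: the opening is 0.10 with no grip force, and the sleeve sits low near (293,385). I'll lift, go round to the inner side with closed fingers, and push it outward to its stop.

>>> {"method": "apply_moves", "body": {"deltas": [{"claw": 1, "delta_pos": [0, 0, -2.5], "yaw": 0}, {"claw": 1, "delta_pos": [0, 0, -2.0], "yaw": 0}, {"claw": 1, "delta_pos": [3.3, 0, 0], "yaw": 0}, {"claw": 1, "delta_pos": [3.4, 0, 0], "yaw": 0}, {"claw": 1, "delta_pos": [0, 0, 0], "yaw": 0}, {"claw": 1, "delta_pos": [0, 0, 2.8], "yaw": 0}, {"claw": 1, "delta_pos": [0, 0, 2.8], "yaw": 0}, {"claw": 1, "delta_pos": [0, 0, 0], "yaw": 0}]}}

```text
clock: 6.32
eef_pos: [523.7, 74.9, 432.5]
tcp_rot: [-3.138, -0.001, 2.142]
contact_force: [0.0, 0.3, 0.8]
opening: 0.001
grasp_force: 0.0
```

>>> {"method": "apply_moves", "body": {"deltas": [{"claw": 1, "delta_pos": [-0.8, 0, 0], "yaw": 0}, {"claw": 1, "delta_pos": [-0.8, 0, 0], "yaw": 0}, {"claw": 1, "delta_pos": [-0.6, 0, 0], "yaw": 0}]}}

```text
clock: 6.7
eef_pos: [536.6, 56.2, 435.1]
tcp_rot: [3.14, 0.001, 2.141]
contact_force: [0.1, 0.3, 0.2]
opening: -0.001
grasp_force: 0.1
```

>>> {"method": "apply_moves", "body": {"deltas": [{"claw": 1, "delta_pos": [-0.6, 0, 0], "yaw": 0}, {"claw": 1, "delta_pos": [-0.6, 0, 0], "yaw": 0}, {"claw": 1, "delta_pos": [-0.5, 0, 0], "yaw": 0}]}}

```text
clock: 7.08
eef_pos: [545.3, 42.2, 434.3]
tcp_rot: [-3.142, -0.0, 2.142]
contact_force: [-0.8, 0.4, 1.3]
opening: -0.0
grasp_force: 0.6
```

>>> {"method": "apply_moves", "body": {"deltas": [{"claw": 1, "delta_pos": [-0.3, 0, 0], "yaw": 0}, {"claw": 1, "delta_pos": [-0.3, 0, 0], "yaw": 0}]}}

```text
clock: 7.32
eef_pos: [548.2, 37.6, 434.2]
tcp_rot: [-3.141, -0.001, 2.142]
contact_force: [-5.7, 8.0, 3.6]
opening: 0.001
grasp_force: 4.9
```

>>> {"method": "apply_moves", "body": {"deltas": [{"claw": 1, "delta_pos": [-0.2, 0, 0], "yaw": 0}, {"claw": 1, "delta_pos": [0, 0, 0], "yaw": 0}]}}

```text
clock: 7.58
eef_pos: [548.7, 37.0, 434.3]
tcp_rot: [-3.141, -0.004, 2.142]
contact_force: [-6.3, 10.0, 5.4]
opening: 0.002
grasp_force: 5.9
```

>>> {"method": "apply_moves", "body": {"deltas": [{"claw": 1, "delta_pos": [1, 0, 0], "yaw": 0}, {"claw": 0, "delta_pos": [0, 0, -3], "yaw": 0}, {"claw": 0, "delta_pos": [0, 0, -3], "yaw": 0}, {"claw": 0, "delta_pos": [-1.5, 0, 0], "yaw": 0}, {"claw": 0, "delta_pos": [-1.5, 0, 0], "yaw": 0}, {"claw": 0, "delta_pos": [0, 0, 0], "yaw": 0}]}}

```text
clock: 8.32
eef_pos: [560.6, 17.9, 492.9]
tcp_rot: [-3.14, -0.001, 2.14]
contact_force: [-0.4, 0.3, -0.3]
opening: 0.495
grasp_force: 0.0
```

```bash
python3 - <<'E'
from h import *
mv(559.6,20,424)
f=r.grab_frame("scene");cv2.imwrite("pics/c.png",cv2.resize(f["img"][100:220,290:410],None,fx=5,fy=5,interpolation=cv2.INTER_CUBIC))
E
```

```text
now [560.6  17.9 492.9] yaw 2.140 F [-0.4  0.3 -0.3] op 0.495 t 8.325
delta cm [0.23 0.03 6.89] yaw None
```

View pics/c.png

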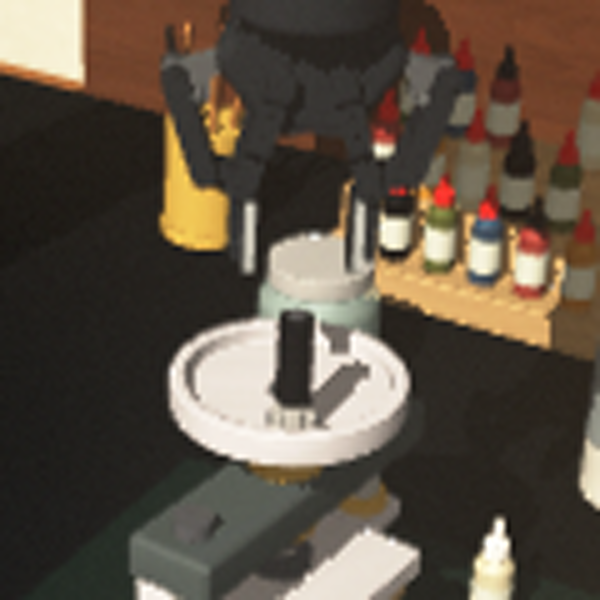

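The handle now stands upright, from (293,405) to (297,318), with the fingers straddling it above. I'll descend and grip.

>>> {"method": "apply_moves", "body": {"deltas": [{"claw": 0, "delta_pos": [0.2, 0, 2.3], "yaw": 0}, {"claw": 0, "delta_pos": [0, 0, 2.3], "yaw": 0}, {"claw": 0, "delta_pos": [0, 0, 2.3], "yaw": 0}, {"claw": 0, "delta_pos": [0, 0, 0], "yaw": 0}, {"claw": 0.9, "delta_pos": [0, 0, 0], "yaw": 0}, {"claw": 0.9, "delta_pos": [0, 0, 0], "yaw": 0}, {"claw": 0.9, "delta_pos": [0, 0, 0], "yaw": 0}, {"claw": 0.9, "delta_pos": [0, 0, 0], "yaw": 0}], "grip_force": 40}}

```text
clock: 9.38
eef_pos: [559.2, 20.5, 426.3]
tcp_rot: [3.141, 0.001, 2.142]
contact_force: [-4.2, -1.4, 5.7]
opening: 0.197
grasp_force: 39.1
```

```bash
cat >> h.py <<'E'
C=np.array([534.7,58.4]);
def st():
    s=r.sense();p=s["eef_pos"];d=p[:2]-C;a=np.arctan2(d[1],d[0]);F=s["contact_force"]
    rad=d/np.hypot(*d);tan=np.array([rad[1],-rad[0]]) # clockwise from above
    print("t",s["clock"],"p",p.round(1),"R %.1f ang %.3f yaw %.3f"%(np.hypot(*d),a,s["tcp_rot"][2]),"Frad %.1f Fdrag %.1f Fz %.1f"%(F[:2]@rad,-F[:2]@tan,F[2]),"op %.3f g %.0f"%(s["opening"],s["grasp_force"]))
    return p,a,s
def arc(th,n=8,R=46,zf=None):
    "rows turning the wheel clockwise by th from now on the circle about C"
    p,a,s=st();y=s["tcp_rot"][2];c,n_=np.cos(y),np.sin(y);q=p.copy()
    for i in range(1,n+1):
        b=a-th*i/n;w=np.r_[C+R*np.array([np.cos(b),np.sin(b)]),p[2]-1.91*th*i/n];d=(w-q)/10;q=w
        print('{"claw": 0.9, "delta_pos": [%.2f, %.2f, %.2f], "yaw": 0},'%(c*d[0]+n_*d[1],n_*d[0]-c*d[1],-d[2]),end=" ")
    print()
E
python3 - <<'E'
from h import *
arc(1.6)
E
```

```text
t 9.375 p [559.2  20.5 426.3] R 45.1 ang -0.997 yaw 2.142 Frad -1.1 Fdrag -4.3 Fz 5.7 op 0.197 g 39
{"claw": 0.9, "delta_pos": [-0.00, -0.91, 0.04], "yaw": 0}, {"claw": 0.9, "delta_pos": [0.27, -0.88, 0.04], "yaw": 0}, {"claw": 0.9, "delta_pos": [0.44, -0.81, 0.04], "yaw": 0}, {"claw": 0.9, "delta_pos": [0.59, -0.70, 0.04], "yaw": 0}, {"claw": 0.9, "delta_pos": [0.72, -0.57, 0.04], "yaw": 0}, {"claw": 0.9, "delta_pos": [0.82, -0.42, 0.04], "yaw": 0}, {"claw": 0.9, "delta_pos": [0.88, -0.25, 0.04], "yaw": 0}, {"claw": 0.9, "delta_pos": [0.92, -0.07, 0.04], "yaw": 0},
```

>>> {"method": "apply_moves", "body": {"deltas": [{"claw": 0.9, "delta_pos": [0.09, -0.91, 0.04], "yaw": 0}, {"claw": 0.9, "delta_pos": [0.27, -0.88, 0.04], "yaw": 0}, {"claw": 0.9, "delta_pos": [0.44, -0.81, 0.04], "yaw": 0}, {"claw": 0.9, "delta_pos": [0.59, -0.7, 0.04], "yaw": 0}]}}

```text
clock: 9.88
eef_pos: [525.4, 14.3, 425.0]
tcp_rot: [3.136, 0.004, 2.142]
contact_force: [8.6, -1.0, 0.1]
opening: 0.2
grasp_force: 39.1
```

```bash
python3 - <<'E'
from h import *
arc(1.6)
E
```

```text
t 9.875 p [525.4  14.3 425. ] R 45.0 ang -1.779 yaw 2.142 Frad -0.8 Fdrag 8.7 Fz 0.1 op 0.200 g 39
{"claw": 0.9, "delta_pos": [0.64, -0.65, 0.04], "yaw": 0}, {"claw": 0.9, "delta_pos": [0.81, -0.43, 0.04], "yaw": 0}, {"claw": 0.9, "delta_pos": [0.88, -0.26, 0.04], "yaw": 0}, {"claw": 0.9, "delta_pos": [0.91, -0.08, 0.04], "yaw": 0}, {"claw": 0.9, "delta_pos": [0.91, 0.10, 0.04], "yaw": 0}, {"claw": 0.9, "delta_pos": [0.88, 0.28, 0.04], "yaw": 0}, {"claw": 0.9, "delta_pos": [0.80, 0.45, 0.04], "yaw": 0}, {"claw": 0.9, "delta_pos": [0.70, 0.60, 0.04], "yaw": 0},
```

```bash
python3 - <<'E'
import numpy as np
for k in range(4,50,4): print(k," ".join("[%.2f,%.2f]"%(.919*np.cos(-1.471+.2*j),.919*np.sin(-1.471+.2*j)) for j in range(k,k+4)))
E
```

```text
4 [0.72,-0.57] [0.82,-0.42] [0.89,-0.25] [0.92,-0.07]
8 [0.91,0.12] [0.87,0.30] [0.79,0.46] [0.69,0.61]
12 [0.55,0.74] [0.39,0.83] [0.22,0.89] [0.04,0.92]
16 [-0.14,0.91] [-0.32,0.86] [-0.49,0.78] [-0.63,0.67]
20 [-0.75,0.53] [-0.84,0.37] [-0.90,0.19] [-0.92,0.01]
24 [-0.90,-0.17] [-0.85,-0.35] [-0.76,-0.51] [-0.65,-0.65]
28 [-0.51,-0.77] [-0.34,-0.85] [-0.17,-0.90] [0.02,-0.92]
32 [0.20,-0.90] [0.37,-0.84] [0.53,-0.75] [0.67,-0.63]
36 [0.78,-0.48] [0.86,-0.32] [0.91,-0.14] [0.92,0.04]
40 [0.89,0.22] [0.83,0.40] [0.73,0.55] [0.61,0.69]
44 [0.46,0.80] [0.29,0.87] [0.11,0.91] [-0.07,0.92]
48 [-0.25,0.88] [-0.42,0.82] [-0.57,0.72] [-0.71,0.59]
```

>>> {"method": "apply_moves", "body": {"deltas": [{"claw": 0.9, "delta_pos": [0.72, -0.57, 0.04], "yaw": 0}, {"claw": 0.9, "delta_pos": [0.82, -0.42, 0.04], "yaw": 0}, {"claw": 0.9, "delta_pos": [0.88, -0.25, 0.04], "yaw": 0}, {"claw": 0.9, "delta_pos": [0.92, -0.07, 0.04], "yaw": 0}]}}

```text
clock: 10.38
eef_pos: [495.6, 34.8, 423.4]
tcp_rot: [3.139, 0.004, 2.142]
contact_force: [4.0, -7.5, 3.8]
opening: 0.202
grasp_force: 39.7
```

```bash
python3 - <<'E'
from h import *
st()
E
```

```text
t 10.375 p [495.6  34.8 423.4] R 45.7 ang -2.598 yaw 2.142 Frad 0.4 Fdrag 8.5 Fz 3.8 op 0.202 g 40
```

>>> {"method": "apply_moves", "body": {"deltas": [{"claw": 0.9, "delta_pos": [0.91, 0.12, 0.04], "yaw": 0}, {"claw": 0.9, "delta_pos": [0.87, 0.3, 0.04], "yaw": 0}, {"claw": 0.9, "delta_pos": [0.79, 0.46, 0.04], "yaw": 0}, {"claw": 0.9, "delta_pos": [0.69, 0.61, 0.04], "yaw": 0}]}}

```text
clock: 10.88
eef_pos: [489.8, 70.5, 421.7]
tcp_rot: [3.141, 0.003, 2.142]
contact_force: [-2.1, -7.9, 8.8]
opening: 0.202
grasp_force: 40.2
```

```bash
python3 - <<'E'
from h import *
st()
E
```

```text
t 10.875 p [489.8  70.5 421.7] R 46.5 ang 2.878 yaw 2.142 Frad -0.0 Fdrag 8.2 Fz 8.8 op 0.202 g 40
```

>>> {"method": "apply_moves", "body": {"deltas": [{"claw": 0.9, "delta_pos": [0.55, 0.74, 0], "yaw": 0}, {"claw": 0.9, "delta_pos": [0.39, 0.83, 0], "yaw": 0}, {"claw": 0.9, "delta_pos": [0.22, 0.89, 0], "yaw": 0}, {"claw": 0.9, "delta_pos": [0.04, 0.92, 0.03], "yaw": 0}]}}

```text
clock: 11.38
eef_pos: [511.0, 99.0, 420.3]
tcp_rot: [-3.139, 0.0, 2.142]
contact_force: [-5.4, -6.9, 4.3]
opening: 0.199
grasp_force: 39.9
```

```bash
python3 - <<'E'
from h import *
st()
E
```

```text
t 11.375 p [511.   99.  420.3] R 47.0 ang 2.098 yaw 2.142 Frad -3.2 Fdrag 8.1 Fz 4.3 op 0.199 g 40
```

>>> {"method": "apply_moves", "body": {"deltas": [{"claw": 0.9, "delta_pos": [-0.14, 0.91, 0.03], "yaw": 0}, {"claw": 0.9, "delta_pos": [-0.32, 0.86, 0.03], "yaw": 0}, {"claw": 0.9, "delta_pos": [-0.49, 0.78, 0.04], "yaw": 0}, {"claw": 0.9, "delta_pos": [-0.63, 0.67, 0.04], "yaw": 0}]}}

```text
clock: 11.88
eef_pos: [546.6, 103.9, 418.8]
tcp_rot: [-3.14, -0.003, 2.142]
contact_force: [-8.1, 0.5, 4.6]
opening: 0.199
grasp_force: 39.7
```

```bash
python3 - <<'E'
from h import *
st()
E
```

```text
t 11.875 p [546.6 103.9 418.8] R 47.0 ang 1.316 yaw 2.142 Frad -1.6 Fdrag 8.0 Fz 4.6 op 0.199 g 40
```

>>> {"method": "apply_moves", "body": {"deltas": [{"claw": 0.9, "delta_pos": [-0.75, 0.53, 0.03], "yaw": 0}, {"claw": 0.9, "delta_pos": [-0.84, 0.37, 0.03], "yaw": 0}, {"claw": 0.9, "delta_pos": [-0.9, 0.19, 0.04], "yaw": 0}, {"claw": 0.9, "delta_pos": [-0.92, 0.01, 0.04], "yaw": 0}]}}

```text
clock: 12.38
eef_pos: [574.8, 81.9, 417.4]
tcp_rot: [3.14, -0.003, 2.142]
contact_force: [-3.4, 8.1, 0.1]
opening: 0.202
grasp_force: 39.2
```

```bash
python3 - <<'E'
from h import *
st()
E
```

```text
t 12.375 p [574.8  81.9 417.4] R 46.5 ang 0.530 yaw 2.142 Frad 1.2 Fdrag 8.8 Fz 0.1 op 0.202 g 39
```

>>> {"method": "apply_moves", "body": {"deltas": [{"claw": 0.9, "delta_pos": [-0.9, -0.17, 0.04], "yaw": 0}, {"claw": 0.9, "delta_pos": [-0.85, -0.35, 0.04], "yaw": 0}, {"claw": 0.9, "delta_pos": [-0.76, -0.51, 0.04], "yaw": 0}]}}

```text
clock: 12.75
eef_pos: [580.4, 55.7, 416.4]
tcp_rot: [3.137, -0.003, 2.141]
contact_force: [2.6, 12.4, -1.4]
opening: 0.196
grasp_force: 39.1
```

```bash
python3 - <<'E'
from h import *
st()
E
```

```text
t 12.75 p [580.4  55.7 416.4] R 45.8 ang -0.058 yaw 2.141 Frad 1.9 Fdrag 12.5 Fz -1.4 op 0.196 g 39
```

>>> {"method": "apply_moves", "body": {"deltas": [{"claw": 0.9, "delta_pos": [0, 0, 0], "yaw": 0}, {"claw": 0.9, "delta_pos": [0, 0, 0], "yaw": 0}, {"claw": 0.9, "delta_pos": [0, 0, 0], "yaw": 0}]}}

```text
clock: 13.12
eef_pos: [580.3, 55.2, 416.3]
tcp_rot: [3.138, -0.002, 2.142]
contact_force: [1.4, 6.5, -2.8]
opening: 0.202
grasp_force: 39.1
```

```bash
python3 - <<'E'
from h import *
st()
E
```

```text
t 13.125 p [580.3  55.2 416.3] R 45.7 ang -0.070 yaw 2.142 Frad 0.9 Fdrag 6.6 Fz -2.8 op 0.202 g 39
```

>>> {"method": "apply_moves", "body": {"deltas": [{"claw": 0.9, "delta_pos": [-0.34, -0.31, 0.02], "yaw": 0}]}}

```text
clock: 13.25
eef_pos: [579.8, 51.4, 416.2]
tcp_rot: [3.137, -0.003, 2.142]
contact_force: [3.2, 13.5, -4.0]
opening: 0.198
grasp_force: 39.2
```

```bash
python3 - <<'E'
from h import *
st()
E
```

```text
t 13.25 p [579.8  51.4 416.2] R 45.6 ang -0.153 yaw 2.142 Frad 1.1 Fdrag 13.9 Fz -4.0 op 0.198 g 39
```

>>> {"method": "apply_moves", "body": {"deltas": [{"claw": 0.9, "delta_pos": [0, 0, 0], "yaw": 0}, {"claw": 0.9, "delta_pos": [0, 0, 0], "yaw": 0}, {"claw": 0.9, "delta_pos": [0, 0, 0], "yaw": 0}]}}

```text
clock: 13.62
eef_pos: [579.7, 51.2, 416.2]
tcp_rot: [3.137, -0.002, 2.142]
contact_force: [3.3, 10.0, -3.9]
opening: 0.202
grasp_force: 39.1
```

```bash
python3 - <<'E'
from h import *
st()
E
```

```text
t 13.625 p [579.7  51.2 416.2] R 45.6 ang -0.159 yaw 2.142 Frad 1.7 Fdrag 10.4 Fz -3.9 op 0.202 g 39
```

>>> {"method": "apply_moves", "body": {"deltas": [{"claw": 0.2, "delta_pos": [0, 0, 0], "yaw": 0}, {"claw": 0.2, "delta_pos": [0, 0, 0], "yaw": 0}, {"claw": 0.2, "delta_pos": [0, 0, -1.5], "yaw": 0}, {"claw": 0.2, "delta_pos": [0, 0, -2], "yaw": 0}, {"claw": 0.2, "delta_pos": [0, 0, -3.5], "yaw": 0}, {"claw": 1, "delta_pos": [0, 0, 0], "yaw": -0.17}, {"claw": 1, "delta_pos": [0, 0, 0], "yaw": -0.17}, {"claw": 1, "delta_pos": [0, 0, 0], "yaw": -0.17}]}}

```text
clock: 14.62
eef_pos: [579.2, 49.3, 487.4]
tcp_rot: [3.141, 0.001, 2.657]
contact_force: [-0.9, -0.2, 0.8]
opening: -0.001
grasp_force: 0.0
```

>>> {"method": "apply_moves", "body": {"deltas": [{"claw": 1, "delta_pos": [0, 0, 0], "yaw": -0.17}, {"claw": 1, "delta_pos": [0, 0, 0], "yaw": -0.16}, {"claw": 1, "delta_pos": [-3.2, 0, 0], "yaw": 0}, {"claw": 1, "delta_pos": [0, 0, 0], "yaw": 0}]}}

```text
clock: 15.12
eef_pos: [612.0, 44.0, 487.0]
tcp_rot: [3.141, 0.002, 2.981]
contact_force: [0.1, 0.4, -0.1]
opening: -0.004
grasp_force: 0.0
```

```bash
python3 - <<'E'
from h import *
st()
h=np.array([579.7,51.2]);u=np.array([np.cos(-.159),np.sin(-.159)])
mv(*(h+32*u),441,np.pi-.159)
f=r.grab_frame("scene");cv2.imwrite("pics/d.png",cv2.resize(f["img"][100:220,290:410],None,fx=5,fy=5,interpolation=cv2.INTER_CUBIC))
E
```

```text
t 15.125 p [612.  44. 487.] R 78.6 ang -0.184 yaw 2.981 Frad 0.1 Fdrag 0.4 Fz -0.1 op -0.004 g 0
now [612.  44. 487.] yaw 2.981 F [ 0.1  0.4 -0.1] op -0.004 t 15.125
delta cm [0.1 0.2 4.6] yaw -0.001
```

View pics/d.png

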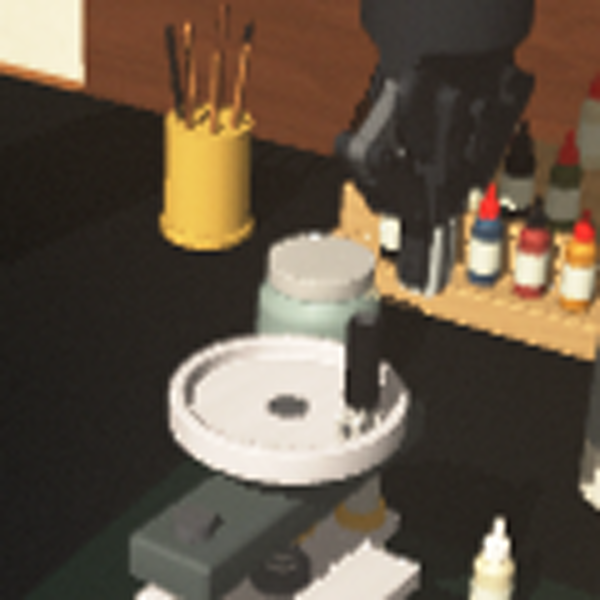

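The handle stands upright at (362,360) on the far right of the dish, with the closed fingers outside it. I'll push it inward and down along its arc.

>>> {"method": "apply_moves", "body": {"deltas": [{"claw": 1, "delta_pos": [0, 0.2, 2.3], "yaw": 0}, {"claw": 1, "delta_pos": [0, 0, 2.3], "yaw": 0}, {"claw": 1, "delta_pos": [0.7, 0, 0], "yaw": 0}, {"claw": 1, "delta_pos": [0.7, 0, 0], "yaw": 0}, {"claw": 1, "delta_pos": [0.6, 0, 0], "yaw": 0}, {"claw": 1, "delta_pos": [0.6, 0, 0], "yaw": 0}, {"claw": 1, "delta_pos": [0.5, 0, 0], "yaw": 0}]}}

```text
clock: 16.05
eef_pos: [580.1, 51.4, 440.6]
tcp_rot: [3.141, 0.001, 2.982]
contact_force: [1.0, 0.2, 0.3]
opening: 0.002
grasp_force: 0.5
```

>>> {"method": "apply_moves", "body": {"deltas": [{"claw": 1, "delta_pos": [0.8, 0, 0.34], "yaw": 0}, {"claw": 1, "delta_pos": [0.8, 0, 0.34], "yaw": 0}, {"claw": 1, "delta_pos": [0.6, 0, 0.6], "yaw": 0}]}}

```text
clock: 16.42
eef_pos: [558.1, 55.0, 426.8]
tcp_rot: [-3.142, -0.0, 2.982]
contact_force: [-0.6, 0.6, 1.7]
opening: 0.001
grasp_force: 0.7
```

```bash
python3 - <<'E'
from h import *
st()
h=np.array([579.7,51.2]);u=np.array([np.cos(-.159),np.sin(-.159)])
print((r.sense()["eef_pos"][:2]-h)@u, r.sense()["eef_pos"][2]-173-223.4)
E
```

```text
t 16.425 p [558.1  55.  426.8] R 23.6 ang -0.146 yaw 2.982 Frad -0.6 Fdrag 0.5 Fz 1.7 op 0.001 g 1
-21.970659662719477 30.438458784368237
```

>>> {"method": "apply_moves", "body": {"deltas": [{"claw": 1, "delta_pos": [0.55, 0, 0.5], "yaw": 0}, {"claw": 1, "delta_pos": [0.3, 0, 0.45], "yaw": 0}, {"claw": 1, "delta_pos": [0.2, 0, 0.45], "yaw": 0}, {"claw": 1, "delta_pos": [0.2, 0, 0.4], "yaw": 0}, {"claw": 1, "delta_pos": [0, 0, 0.2], "yaw": 0}]}}

```text
clock: 17.05
eef_pos: [546.2, 56.9, 406.9]
tcp_rot: [-3.142, -0.001, 2.982]
contact_force: [-3.2, 0.8, 6.9]
opening: 0.001
grasp_force: 3.8
```

>>> {"method": "apply_moves", "body": {"deltas": [{"claw": 1, "delta_pos": [0, 0, 0.2], "yaw": 0}, {"claw": 1, "delta_pos": [0, 0, 0.1], "yaw": 0}, {"claw": 1, "delta_pos": [0, 0, 0], "yaw": 0}]}}

```text
clock: 17.42
eef_pos: [546.1, 57.0, 406.1]
tcp_rot: [3.141, -0.0, 2.982]
contact_force: [-7.9, 1.4, 19.3]
opening: 0.002
grasp_force: 9.8
```

>>> {"method": "apply_moves", "body": {"deltas": [{"claw": 1, "delta_pos": [0, 0, -2], "yaw": 0}, {"claw": 1, "delta_pos": [0, 0, -4], "yaw": 0}, {"claw": 1, "delta_pos": [0, 0, -4], "yaw": 0}, {"claw": 1, "delta_pos": [3, 4, -2], "yaw": 0}, {"claw": 1, "delta_pos": [3, 4, 0], "yaw": 0}, {"claw": 1, "delta_pos": [3, 4, 0], "yaw": 0}, {"claw": 1, "delta_pos": [3, 4, 0], "yaw": 0}, {"claw": 1, "delta_pos": [0, 0, 0], "yaw": 0}]}}

```text
clock: 18.42
eef_pos: [452.0, 236.1, 524.1]
tcp_rot: [3.141, -0.001, 2.986]
contact_force: [0.3, -0.1, -0.5]
opening: -0.001
grasp_force: 0.0
```

```bash
python3 - <<'E'
from h import *
f=r.grab_frame("scene");g=r.grab_frame("top")
a=cv2.resize(f["img"][150:290,290:410],(480,560),interpolation=cv2.INTER_CUBIC)
cv2.imwrite("pics/e.png",a)
C2=np.array([534.3,58.8]);u=np.array([np.cos(-.159),np.sin(-.159)])
hi=C2+46*u;e=C2-12*u;P=np.array([[*hi,223.4],[*e,223.4],[*e,232.4],[*C2,212.4]])
q=proj(f,P);print("crop px hinge,end,end top,ctr",((q-[290,150])*4).round())
print("mean drift of top image objects:")
t=dict(np.load("top0.npz"))["img"]
for n,u_,v in[("bot1",265,176),("bot2",262,200),("b3",347,188),("fig",343,205)]:
    print(n,np.abs(g["img"][v-7:v+8,u_-7:u_+8].astype(int)-t[v-7:v+8,u_-7:u_+8]).mean().round(1))
E
```

```text
crop px hinge,end,end top,ctr [[286. 136.]
 [215. 106.]
 [215.  94.]
 [229. 126.]]
mean drift of top image objects:
bot1 15.9
bot2 20.3
b3 16.9
fig 18.9
```

View pics/e.png

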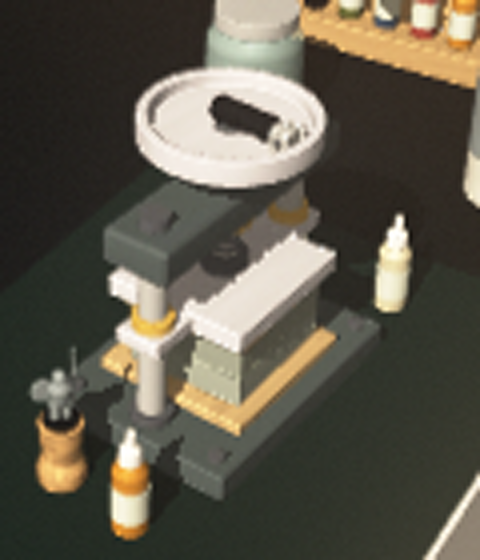

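The handle lies flat: its free end at (215,105) and hinge at (288,135) match the predicted folded position to within a few pixels. The bottles and figure in view stand undisturbed, and the robot is clear, so I'm handing in.

```bash
python3 -c "
from rig import r
print(r.sign_off())"
```

```text
the job is handed in; nothing more can be done
None
```

The press is wound down and the mould clamped: the last cranking force read about 13.9 N in motion, against 8.0–8.8 N running free. The handle is folded flat, the arm is clear, and I handed the job in at about 18.5 s; no verdict came back.

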